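# Third hand at the clog tacking jig

### The arm

A 7-joint arm with a two-finger parallel gripper is mounted at the origin on the work surface. World frame = base frame: x ahead of the robot, y to its left, z up, the work surface at z = 0. Lengths are in m, angles in rad, forces in N, time in s.
With the tool pointing down it reaches from about 0.425 to 0.95 m from the base axis. Payload 4.7 kg.
Tool frame: the origin (TCP) lies where the fingers leave the gripper's body, on its centre line; the fingertips stand ahead of it and the grasp point (between the pads) lies 54 mm ahead of it (arm.tip_reach is the z of the fingertips in the tool frame, in m); z points along the fingers, x is the direction in which the jaws open and shut, and the axes are right-handed (so a half turn about z gives the same grasp; the last joint's range is limited). The gripper opens to 85 mm and grips with 20 to 120 N. Pads are 22 mm wide; open, the fingers measure 114 mm over their backs; the gripper's body (76 mm by 85 mm) begins 54 mm behind the grasp point. The pads swing forward as they close: fully open they stand 13 mm farther back than shut.
Start: joints at [1.258, 0.469, -0.049, 1.532, 0.024, 1.141, -0.082], TCP at [0.189, -0.648, 0.304] pointing down, gripper open.
Joint ranges: [-2.59, 2.59], [-0.33, 1.99], [-1.39, 1.29], [0.1, 2.45], [-1.04, 4.18], [0.21, 1.99], [-2.66, 2.66]. Speed limits (rad/s): [2.57, 2.57, 3.14, 3.14, 3.14, 3.14, 3.14].

### API

Orientations are given as a rotation vector (axis times angle).
In Python, from plant import readout, cams, order, arm gives the robot as it stands.
- The arm moves only by the tool servo_tool, never from a script. Its argument "rows" is a list of rows, each a list of 7 numbers: the turn, a rotation vector about the tool's x, y, z in degrees, then the shift along the tool's x, y, z in mm, then the opening, from 0 (shut) to 1 (fully open). A call has exactly 5 rows; each row shifts and turns the commanded pose from where the row before left it, along the tool's axes as they then stand; what a row does not reach is not made up. A row lasts 1/10 s, in which the tool goes at most 50 mm and 8.59 degrees, less where a joint would pass 70% of its speed; a pose out of reach is approached as far as the arm can. A call with a gripper value outside its range is refused whole. The fingers move at their own pace and stop on an object; "newtons" is the grip in N (left out, the last holds). Time passes only in rows, so rows that do not move let the fingers close, or fill a call up. It gives the time, the measured TCP pose, the force and the opening at its end, in the units of the state.
- readout.sense(): the state, without advancing time (a new reading comes with each control period).
- cams.snapshot(name): name is "scene" or "side" or "wrist"; returns the picture (420x560x3 uint8, blue, green, red); there is no depth.
- cams.camera_model(name): a dict with "intrinsics" (3x3 intrinsics, pixels), "k1" (the pictures are not rectified: a ray, as slopes to the right and down, at radius r is drawn at 1 + k1 r^2 times it, then the intrinsics apply), "eye" and "rotation" of the camera in the world; the wrist camera has in their place "tool_from_camera" (4x4, takes a point from camera to tool coordinates, whose origin is the TCP and whose axes are the tool frame's). Camera axes: x right, y down, z forward; pixel columns grow to the right and rows downward; lengths in m; the calibration is good to about 2 mm. A picture is of the moment at which its call begins: read the wrist's pose just before it. camera_model takes no time and is no camera call.
- order.job_done(): hands the job in, once; it reports no verdict.
The state is a dict: "t": time; "q": joint angles; "qd": joint speeds; "joint_efforts": joint torques, N m; "position": TCP position; "tcp_rot": TCP orientation; "force": force on the tool from outside, world axes, zero at the start; "torque": the same for the moment, N m; "opening": finger opening in m.
Only numpy, scipy, OpenCV 4.12 (cv2) and the standard library are available. Lean on these libraries where they do the work, as an engineer would, in place of code of your own. Each camera call takes 0.05 s, during which the arm holds its last target. There are 200 camera calls.

### The job

Set the tacking jig for the next size: turn the stop turret by its black bar one click anticlockwise (seen from above), so that the yellow stop faces straight down the bed in place of the blue one. Then lay the light wooden clog sole flat on the jig's bed, close along the low fence with its heel towards the turret, push the heel against the yellow stop and keep it pressed there with a steady 12 newtons or so (8 to 18 will do; never ram it above 25) while I tack the strap on. Your program finishes while holding it there, still pushing and not letting go; leave everything else on the bench where it is.

Things in the scene. Friction and masses are not known exactly. Their poses are not given: they have to be found in the camera images.
- jig: Tacking jig bolted to the bench. Green painted bed 130 (x) x 400 (y) x 18 mm; the origin is the centre of its underside, on the bench, z up. Its +y axis is the push direction, along the bed towards the stop turret, whose axis stands at x = 0, y = 150 mm. The low fence is on its -x side. Friction between bed and sole takes 1 to 2 N of a push, more if the sole is also pressed down.
- fence_face (a point): Middle of the bright metal fence's working face, axes as the jig's: the face looks to the jig's +x, 29 mm to the -x side of its middle line, and stands 14 mm above the bed. It is in two pieces, jig y -195 to -75 and 36 to 70 mm, 22 mm thick; the gap between leaves room for a finger beside the sole's waist. A sole touching the fence has its long axis on the middle line (x = 0).
- turret (a joint): Angle of the stop turret about its vertical axis, rad, growing anticlockwise seen from above. It clicks into three sprung positions: 0 (blue stop faces the sole; the start), 1.047 (yellow), 2.094 (red). Past half way it snaps on into the next one. It takes up to about 0.6 N m to turn.
- turret_knob (a point): Centre of the black bar on top of the turret by which it is turned: 60 mm long (along this point's x axis, which turns with the turret), 12 mm thick (y), 26 mm high (z), its centre 84 mm above the bench. The hexagonal steel turret body ends 25 mm below this point.
- stop_blue: Blue stop, the one in use at the start: a round buffer pad on a rod that sticks out of the turret, its face 80 mm from the turret's axis. Same make as stop_yellow.
- stop_yellow: Yellow stop: buffer pad, a disc of 28 mm diameter, 12 mm thick with a black rubber face, on a rod that sticks out radially from the turret. Origin: centre of the face, z axis outward; at rest 67 mm from the turret's axis, 42 mm above the bench. It gives 1 mm for every 2 N, 12 mm at most. With the turret at 1.047 it faces the jig's -y, on the bed's middle line.
- clog_mid (a point): Light wooden clog sole, 244 mm long, lying right side up. This point: middle of its waist, 26 mm above its underside, on its long axis. Its +y axis points to the heel (end 100 mm away; toe 144 mm the other way). Waist for gripping: straight parallel sides 52 mm apart (x), 42 mm long (y), from 10 to 42 mm above the ground. Inner side (-x) straight, outer side bulges. 0.2 to 0.36 kg.
- clog_heel (a point): The round end of the wooden sole's heel, 26 mm above its underside, on its long axis; axes as clog_mid. The heel is 58 mm wide and 46 mm high, the forepart about 30 mm high. Heel and ball reach 29 mm from the long axis on the inner side (-x); on the outer side (+x) the ball reaches 57 mm.
- black_sole: Black rubber sole of the same shape, lying beside the wooden one; leave it. Origin under its waist.
- hammer: Hammer, 270 mm long, lying on the bench; leave it.
- tack_tray: Blue tray of tacks, 100 x 140 x 28 mm; leave it.
- glue_tin: Closed green glue tin with a yellow cap, 86 mm diameter, 135 mm high; leave it.
- brush: Brush, 200 mm long; leave it.
- tape_roll: Roll of tan tape lying flat, 90 mm diameter, 22 mm high; leave it.
- insole_pile: Pile of white and black insoles, about 90 x 244 x 30 mm; leave it.
Not all that is in view belongs to the job. What is shaped like the part that bears clog_mid but turquoise is not meant.

How it is judged:
By the outcome, as a careful person would: the job done as asked, in the order asked, and still so for the second after the job is handed in, while the arm keeps its last pose, push and grip.
It also fails if it takes over 66 s, if anything falls off the work surface, if the arm or the gripper's body presses on something with over 40 N, if the wrist force passes 120 N, or if a joint passes its speed limit or range.

## Working session

There is one attempt and no reset: what is moved stays moved. The work goes in short steps, Python scripts to look and compute and a tool call to move; the robot and the scene stay as the last step left them, time stands still between calls to the robot, and variables do not carry over. Pictures are saved under pics/ and viewed, about 8 in all and at most 12, crops included, and the job is handed in when it is done.

Besides the shell and the picture viewer there is one more tool, called after "Emit:" in YAML: its name, and indented under it one key for each argument. servo_tool: Moves the arm, as the interface text tells. Its arguments: {"type":"object","properties":{"rows":{"type":"array"},"newtons":{"type":"number"}},"required":["rows"]}

```bash
ls; mkdir -p pics; cat > h.py <<'E'
import numpy as np, cv2
from scipy.spatial.transform import Rotation as R
from plant import readout, cams, order, arm
def tool():
    s=readout.sense(); T=np.eye(4); T[:3,:3]=R.from_rotvec(s["tcp_rot"]).as_matrix(); T[:3,3]=s["position"]; return T
def cam(name,T=None):
    m=cams.camera_model(name); K=np.array(m["intrinsics"])
    if name=="wrist":
        C=(tool() if T is None else T)@np.array(m["tool_from_camera"]); return K,m["k1"],C[:3,3],C[:3,:3]
    return K,m["k1"],np.array(m["eye"]),np.array(m["rotation"])
def ray(c,px):
    K,k1,e,Rm=c; px=np.atleast_2d(np.float64(px)); d=np.array([k1,0,0,0,0.])
    n=cv2.undistortPoints(px.reshape(-1,1,2),K,d).reshape(-1,2)
    return e,np.c_[n,np.ones(len(n))]@Rm.T
def onz(c,px,z):
    e,d=ray(c,px); return e+d*((z-e[2])/d[:,2])[:,None]
def proj(c,P):
    K,k1,e,Rm=c; P=np.atleast_2d(P)
    return cv2.projectPoints((P-e)@Rm,np.zeros(3),np.zeros(3),K,np.array([k1,0,0,0,0.]))[0].reshape(-1,2)
E
python3 - <<'E'
from h import *
s=readout.sense(); print(s, arm.tip_reach)
for n in ["scene","side","wrist"]:
    c=cam(n); print(n,c[2],c[3].round(3).tolist(),c[0].round(1).tolist(),c[1])
    cv2.imwrite(f"pics/{n}0.png",cams.snapshot(n))
E
```

```text
pics
{'t': 0.0, 'q': array([ 1.25810094,  0.46948533, -0.048608  ,  1.53374144,  0.02408334,
        1.14103762, -0.08230587]), 'qd': array([-0.00206062,  0.00136628,  0.00097696,  0.00065311, -0.00205217,
        0.00105355, -0.00049952]), 'joint_efforts': array([-2.56609701e-04, -5.10305750e+01, -4.66359104e-02, -2.37714976e+01,
        1.07643832e-02,  7.66662910e-03, -4.23597635e-05]), 'position': array([ 0.18889322, -0.64754111,  0.30281163]), 'tcp_rot': array([-2.51234065,  1.88419116,  0.00267581]), 'force': array([-0.10135833,  0.27263599, -0.49764467]), 'torque': array([ 0.01996931,  0.00884732, -0.02607943]), 'opening': 0.08547770220316671} 0.0726
scene [ 1.75926365 -0.47304011  1.30711338] [-2.002, -1.349, 0.598] [[512.5, 0.0, 275.0], [0.0, 512.5, 208.9], [0.0, 0.0, 1.0]] -0.13444052440458443
side [-0.05023129  0.55781415  1.06444444] [-1.025, 2.536, -0.917] [[423.5, 0.0, 279.0], [0.0, 423.5, 216.8], [0.0, 0.0, 1.0]] -0.00598680358629545
wrist [ 0.26029699 -0.62662204  0.37234433] [[0.281, -0.917, -0.285], [-0.96, -0.269, -0.08], [-0.003, 0.296, -0.955]] [[309.4, 0.0, 285.5], [0.0, 309.4, 212.5], [0.0, 0.0, 1.0]] -0.011684962114114062
```

```bash
python3 -c "
import cv2;a=[cv2.imread(f'pics/{n}0.png') for n in ['scene','side','wrist']]
print(a[0].shape)"
```

```text
(420, 560, 3)
```

View pics/scene0.png

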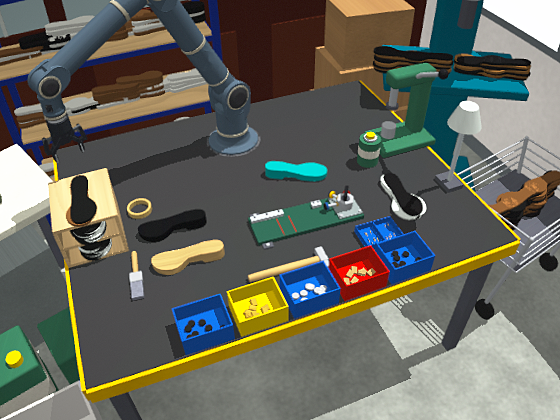

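View pics/side0.png

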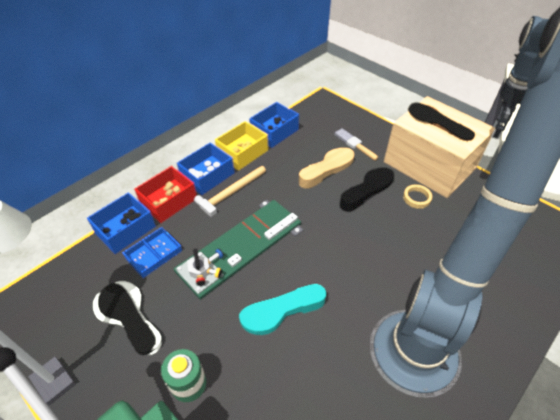

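The scene view shows the jig at (305,220), with the turret at its right end (345,205) and the fence on the robot's side. The wooden sole is at (188,256), the black sole at (172,223) and the turquoise decoy at (296,170). I'll fix the rotation vector for the fixed cameras and look at crops.

```bash
sed -i 's/return K,m\["k1"\],np.array(m\["eye"\]),np.array(m\["rotation"\])/Q=np.array(m["rotation"]); return K,m["k1"],np.array(m["eye"]),(Q if Q.shape==(3,3) else R.from_rotvec(Q).as_matrix())/' h.py
python3 - <<'E'
from h import *
a=cv2.imread('pics/scene0.png');b=cv2.imread('pics/side0.png')
A=cv2.resize(a[185:280,145:365],(792,342),interpolation=3)   # 3.6x
B=cv2.resize(b[195:300,170:310],(340,255),interpolation=3) #2.43
C=cv2.resize(b[140:215,290:400],(374,255),interpolation=3) #3.4
o=np.zeros((600,792,3),np.uint8);o[:342]=A;o[343:598,:340]=B;o[343:598,350:724]=C
cv2.imwrite('pics/c1.png',o)
s=cam('scene');d=cam('side')
# wooden sole: mask by hsv
for n,im,c in (('scene',a,s),('side',b,d)):
    h=cv2.cvtColor(im,cv2.COLOR_BGR2HSV)
    m=cv2.inRange(h,(10,50,120),(30,200,255))
    k,l,st,ce=cv2.connectedComponentsWithStats(m)
    for i in range(1,k):
        if st[i,4]>150: print('wood?',n,st[i],ce[i].round(1),onz(c,ce[i],.03).round(3))
    m=cv2.inRange(h,(65,80,30),(90,255,140))
    k,l,st,ce=cv2.connectedComponentsWithStats(m)
    for i in range(1,k):
        if st[i,4]>400: print('green?',n,st[i],ce[i].round(1),onz(c,ce[i],.018).round(3))
E
```

```text
wood? scene [ 329    0   86   17 1011] [369.6   6.3] [[-1.013  1.257  0.03 ]]
wood? scene [  88   30   87   30 1039] [133.1  43.4] [[-1.089 -0.244  0.03 ]]
wood? scene [316  46  58  28 303] [339.7  62.2] [[-0.4    0.725  0.03 ]]
wood? scene [  0  51  58  29 618] [22.5 65.9] [[-1.112 -0.873  0.03 ]]
wood? scene [  68   84  142   45 2219] [140.4 107.1] [[-0.381 -0.327  0.03 ]]
wood? scene [ 22 123  29  21 413] [ 34.8 133.1] [[-0.375 -0.819  0.03 ]]
wood? scene [  48  168   81  101 3683] [ 85.9 214.2] [[ 0.264 -0.651  0.03 ]]
wood? scene [489 177  58  37 816] [519.4 194.8] [[0.791 0.888 0.03 ]]
wood? scene [127 198  25  20 272] [138.9 207.7] [[ 0.307 -0.459  0.03 ]]
wood? scene [ 151  239   74   36 1363] [187.2 255.8] [[ 0.603 -0.352  0.03 ]]
wood? scene [248 256  72  26 543] [282.2 268.2] [[ 0.772 -0.08   0.03 ]]
wood? scene [346 266  30  11 161] [359.2 271.4] [[0.879 0.143 0.03 ]]
green? scene [ 359   70   77   88 2094] [407.2 112.5] [[0.131 0.802 0.018]]
green? scene [ 248  198  116   48 2123] [298.8 222.1] [[0.589 0.058 0.018]]
green? scene [  37  307   42   77 1640] [ 60.6 342.4] [[ 0.783 -0.794  0.018]]
green? scene [   0  325   47   80 1157] [ 19.6 375.3] [[ 0.853 -0.923  0.018]]
wood? side [ 288   86  207  123 5783] [426.6 153.7] [[ 0.371 -0.647  0.03 ]]
wood? side [ 214  121   54   50 1589] [243.  143.6] [[ 0.892 -0.222  0.03 ]]
wood? side [356 144  23  16 163] [366.9 151.4] [[ 0.535 -0.506  0.03 ]]
wood? side [ 298  147   57   42 1217] [325.5 166.3] [[ 0.592 -0.341  0.03 ]]
wood? side [208 165  58  41 552] [237.1 184.6] [[ 0.751 -0.064  0.03 ]]
wood? side [  0 230  94  63 481] [ 46.8 260.8] [[0.923 0.533 0.03 ]]
wood? side [171 356  17  18 229] [178.9 364.3] [[0.398 0.451 0.03 ]]
green? side [255 201  34  26 470] [271.7 213. ] [[ 0.585 -0.063  0.018]]
green? side [ 197  216  103   82 2140] [240.  247.2] [[0.558 0.101 0.018]]
```

View pics/c1.png

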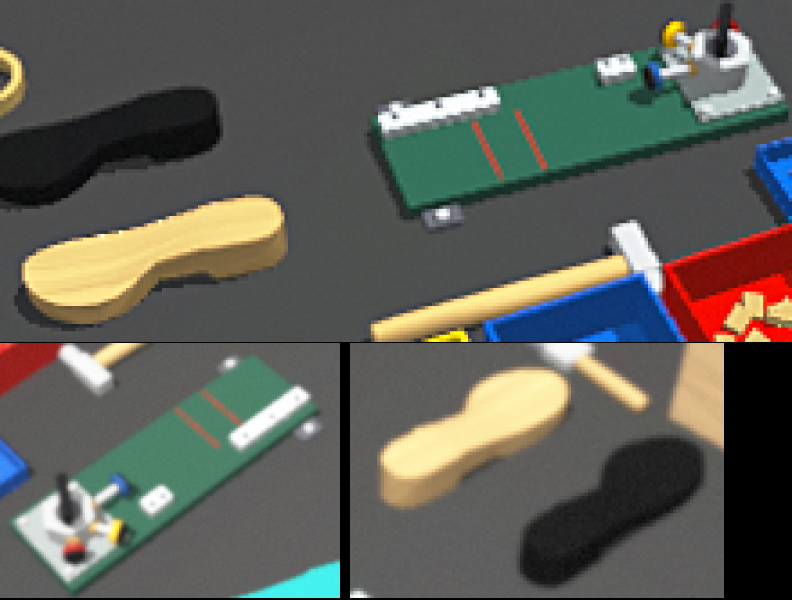

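The jig's turret end is towards world +y and its fence faces the robot. The wooden sole's heel is at its right, turret end, and its straight side faces the robot. The blue stop faces down the bed with the yellow one beside it on the robot's side. Next I'll get coarse poses from the fixed views.

```bash
python3 - <<'E'
from h import *
for n,g in (('scene',(298,222)),('side',(240,247))):
    im=cv2.imread(f'pics/{n}0.png');c=cam(n);h=cv2.cvtColor(im,cv2.COLOR_BGR2HSV)
    for nm,lo,hi,z,roi in (('jig',(65,80,30),(90,255,140),.018,(190,30,255,300) if n=='side' else (240,190,130,60)),('sole',(10,50,120),(30,200,255),.038,(298,147,58,43) if n=='side' else (150,238,76,38))):
        m=cv2.inRange(h,lo,hi); r=np.zeros_like(m)
        x,y,w,hh=roi; r[y:y+hh,x:x+w]=m[y:y+hh,x:x+w]
        if nm=='jig' and n=='side': r[:195]=0;r[300:]=0;r[:,305:]=0
        p=np.argwhere(r>0)[:,::-1]; P=onz(c,p,z)[:,:2]*1000
        (cx,cy),(w,l),a=cv2.minAreaRect(P.astype(np.float32)); B=cv2.boxPoints(((cx,cy),(w,l),a))
        e=max((B[1]-B[0],B[2]-B[1]),key=np.linalg.norm); 
        print(n,nm,(round(cx),round(cy)),round(w),round(l),'long axis az',np.degrees(np.arctan2(*e[::-1])).round(1))
Tw=tool(); print(Tw.round(3)); print(cams.camera_model('wrist')['tool_from_camera'])
E
```

```text
scene jig (577, 91) 401 143 long axis az 86.9
scene sole (616, -349) 245 104 long axis az 87.9
side jig (541, 73) 297 361 long axis az -46.9
side sole (587, -336) 271 103 long axis az 87.4
[[ 0.28  -0.96  -0.     0.189]
 [-0.96  -0.28   0.001 -0.648]
 [-0.002  0.    -1.     0.303]
 [ 0.     0.     0.     1.   ]]
[[ 9.99998783e-01  1.20541479e-03 -9.90224137e-04 -2.77455662e-04]
 [-8.58746905e-04  9.55290895e-01  2.95666311e-01 -7.44225977e-02]
 [ 1.30235265e-03 -2.95665101e-01  9.55290768e-01 -6.94113079e-02]
 [ 0.00000000e+00  0.00000000e+00  0.00000000e+00  1.00000000e+00]]
```

```bash
cat >> h.py <<'E'
def plan(yaw0,dyaw,d,n):
    "per-row tool shift (mm) for world shift d (mm) with tool down, yaw of tool x (deg), dyaw about world z"
    for i in range(n):
        y=np.radians(yaw0+dyaw/n*i); w=np.array(d)/n
        print([0,0,round(-dyaw/n,2),*np.round([np.cos(y)*w[0]+np.sin(y)*w[1], np.sin(y)*w[0]-np.cos(y)*w[1], -w[2]]).tolist(),1])
E
python3 -c "
from h import *
plan(-73.7,70.5,(405,340,30),15)"
```

```text
[0, 0, -4.7, -14.0, -32.0, -2.0, 1]
[0, 0, -4.7, -11.0, -33.0, -2.0, 1]
[0, 0, -4.7, -9.0, -34.0, -2.0, 1]
[0, 0, -4.7, -6.0, -35.0, -2.0, 1]
[0, 0, -4.7, -3.0, -35.0, -2.0, 1]
[0, 0, -4.7, -0.0, -35.0, -2.0, 1]
[0, 0, -4.7, 3.0, -35.0, -2.0, 1]
[0, 0, -4.7, 6.0, -35.0, -2.0, 1]
[0, 0, -4.7, 8.0, -34.0, -2.0, 1]
[0, 0, -4.7, 11.0, -33.0, -2.0, 1]
[0, 0, -4.7, 14.0, -32.0, -2.0, 1]
[0, 0, -4.7, 17.0, -31.0, -2.0, 1]
[0, 0, -4.7, 19.0, -30.0, -2.0, 1]
[0, 0, -4.7, 21.0, -28.0, -2.0, 1]
[0, 0, -4.7, 24.0, -26.0, -2.0, 1]
```

Emit:
servo_tool:
  rows:
    - [0,0,-4.7,-14,-32,-2,1]
    - [0,0,-4.7,-11,-33,-2,1]
    - [0,0,-4.7,-9,-34,-2,1]
    - [0,0,-4.7,-6,-35,-2,1]
    - [0,0,-4.7,-3,-35,-2,1]

```text
t: 0.65
position: [0.3245, -0.5341, 0.3137]
tcp_rot: [-2.846, 1.329, 0.001]
force: [0.3, -0.3, 0.4]
opening: 0.0854
```

Emit:
servo_tool:
  rows:
    - [0,0,-4.7,0,-35,-2,1]
    - [0,0,-4.7,3,-35,-2,1]
    - [0,0,-4.7,6,-35,-2,1]
    - [0,0,-4.7,8,-34,-2,1]
    - [0,0,-4.7,11,-33,-2,1]

```text
t: 1.15
position: [0.4589, -0.4216, 0.3238]
tcp_rot: [-3.058, 0.721, 0.001]
force: [-0.6, -0.8, -0.4]
opening: 0.0852
```

Emit:
servo_tool:
  rows:
    - [0,0,-4.7,14,-32,-2,1]
    - [0,0,-4.7,17,-31,-2,1]
    - [0,0,-4.7,19,-30,-2,1]
    - [0,0,-4.7,21,-28,-2,1]
    - [0,0,-4.7,24,-26,-2,1]

```text
t: 1.65
position: [0.5942, -0.3091, 0.3337]
tcp_rot: [-3.14, 0.084, 0.001]
force: [0.1, 0.1, -0.5]
opening: 0.0855
```

```bash
python3 - <<'E'
from h import *
np.save('T1.npy',tool()); cv2.imwrite('pics/w1.png',cams.snapshot('wrist'))
E
```

Emit:
servo_tool:
  rows:
    - [0,0,0,0,-40,0,1]
    - [0,0,0,0,-40,0,1]
    - [0,0,0,0,-40,0,1]
    - [0,0,0,0,-40,0,1]
    - [0,0,0,0,-40,0,1]

```text
t: 2.2
position: [0.6044, -0.109, 0.3336]
tcp_rot: [3.14, -0.09, -0.001]
force: [1.2, -1.0, 0.7]
opening: 0.0854
```

Emit:
servo_tool:
  rows:
    - [0,0,0,0,-40,0,1]
    - [0,0,0,0,-40,0,1]
    - [0,0,0,0,-40,0,1]
    - [0,0,0,0,-40,0,1]
    - [0,0,0,0,-40,0,1]

```text
t: 2.7
position: [0.6158, 0.0906, 0.3337]
tcp_rot: [3.14, -0.09, -0.001]
force: [0.5, -0.5, 0.1]
opening: 0.0853
```

Emit:
servo_tool:
  rows:
    - [0,0,0,0,-40,0,1]
    - [0,0,0,0,-30,0,1]
    - [0,0,0,0,0,0,1]
    - [0,0,0,0,0,0,1]
    - [0,0,0,0,0,0,1]

```text
t: 3.2
position: [0.6202, 0.1575, 0.3335]
tcp_rot: [3.139, -0.092, -0.001]
force: [0.7, -0.3, -0.1]
opening: 0.0853
```

```bash
python3 - <<'E'
from h import *
np.save('T2.npy',tool()); cv2.imwrite('pics/w2.png',cams.snapshot('wrist'))
a=cv2.imread('pics/w1.png');b=cv2.imread('pics/w2.png')
o=np.vstack([cv2.resize(a,(400,300)),cv2.resize(b,(400,300))])
c=np.zeros((600,800,3),np.uint8);c[:,:400]=o
# bar/turret crop
T=np.load('T2.npy');C=cam('wrist',T);p=proj(C,[0.583,0.24,.08])[0].astype(int);print(p)
x,y=max(p[0]-75,0),max(p[1]-75,0);k=b[y:y+150,x:x+100*4//3+15]
print(x,y,k.shape);k=cv2.resize(k,None,fx=390/k.shape[1],fy=390/k.shape[1],interpolation=3);c[:k.shape[0],405:405+k.shape[1]]=k[:600,:395]
cv2.imwrite('pics/c2.png',c);print(T.round(3).tolist())
E
```

```text
[244 111]
169 36 (150, 148, 3)
[[0.998, -0.059, -0.0, 0.62], [-0.059, -0.998, -0.001, 0.157], [-0.0, 0.001, -1.0, 0.333], [0.0, 0.0, 0.0, 1.0]]
```

View pics/c2.png

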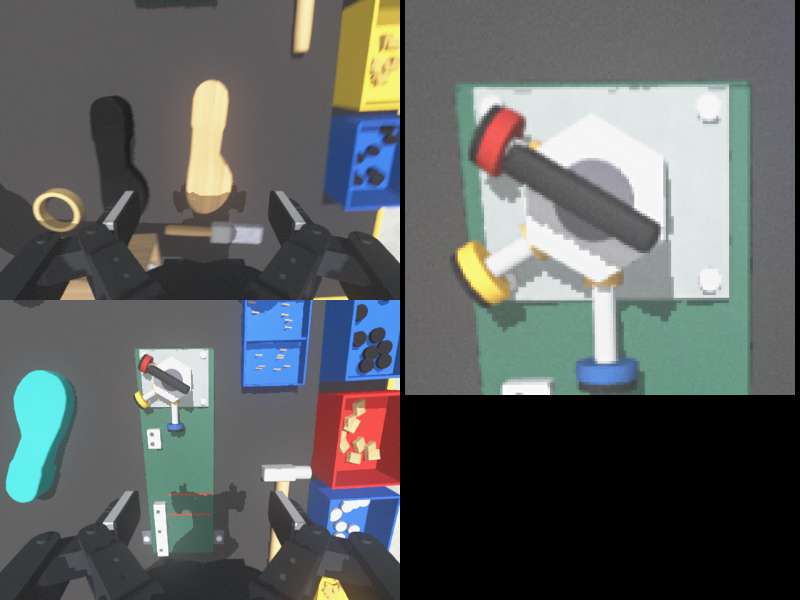

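The wrist views are clear. The sole's heel is at the top, near (210,85) in the half-scale view, and its straight side faces left, towards the robot. In the turret crop the bar runs diagonally, one end over the red stop at (505,150) and the other at (650,240). Blue faces down the bed and yellow is to its left. Next I'll measure precisely.

```bash
cat > meas.py <<'E'
from h import *
def comp(m,pt):
    k,l=cv2.connectedComponents(m); ys,xs=np.nonzero(m); j=np.argmin((xs-pt[0])**2+(ys-pt[1])**2); return (l==l[ys[j],xs[j]]).astype(np.uint8)
def axis(P):
    (cx,cy),(w,l),a=cv2.minAreaRect(P.astype(np.float32)); B=cv2.boxPoints(((cx,cy),(w,l),a))
    e=max((B[1]-B[0],B[2]-B[1]),key=np.linalg.norm); return np.array([cx,cy]),sorted((w,l)),np.degrees(np.arctan2(e[1],e[0]))%180
E
python3 - <<'E'
from meas import *
b=cv2.imread('pics/w2.png');C=cam('wrist',np.load('T2.npy'));h=cv2.cvtColor(b,cv2.COLOR_BGR2HSV)
g=comp(cv2.inRange(h,(65,70,25),(95,255,160)),(258,600*.7))
for z in (.018,):
    P=onz(C,np.argwhere(g>0)[:,::-1],z)[:,:2]*1000; print('jig',*axis(P), P.min(0),P.max(0))
# side edges line fits (rows grouped)
rows=[r for r in range(g.shape[0]) if g[r].sum()>20]
for nm,f in (('left',np.min),('right',np.max)):
    E=np.array([[f(np.nonzero(g[r])[0])+(1 if f is np.max else 0),r+.5] for r in rows])-[0,.5]
    Q=onz(C,E-[.5,0],.018)[:,:2]*1000; vx,vy,x0,y0=cv2.fitLine(Q.astype(np.float32),cv2.DIST_HUBER,0,.01,.01).ravel()
    print(nm,'az',np.degrees(np.arctan2(vy,vx))%180,'x at y=90:',x0+(90-y0)*vx/vy, Q[0],Q[-1])
# bar
x,y=169,36;k=h[y:y+150,x:x+148]; m=np.zeros(g.shape,np.uint8); m[y:y+150,x:x+148]=cv2.inRange(k,(0,0,0),(180,90,75))
m=comp(m,(245,115)); P=onz(C,np.argwhere(m>0)[:,::-1],.097)[:,:2]*1000; print('dark',*axis(P),len(P))
# sole
a=cv2.imread('pics/w1.png');C1=cam('wrist',np.load('T1.npy'));h=cv2.cvtColor(a,cv2.COLOR_BGR2HSV)
m=comp(cv2.inRange(h,(8,50,90),(32,255,255)),(290,200)); P=onz(C1,np.argwhere(m>0)[:,::-1],.042)[:,:2]*1000
c0,s,az=axis(P); print('sole',c0,s,az,P.min(0),P.max(0))
for A in (az,):
    u=np.array([np.cos(np.radians(A)),np.sin(np.radians(A))]); v=np.array([u[1],-u[0]])
    t=(P-c0)@u; w=(P-c0)@v
    for q in range(-125,126,10):
        i=abs(t-q)<2
        if i.any(): print(q,w[i].min().round(1),w[i].max().round(1),(w[i].max()-w[i].min()).round(1))
v=b.copy(); cv2.imwrite('pics/m.png',np.hstack([g*255,m*255]))
E
```

```text
jig [ 571.03375244 -104.40647125] [0.0, 1.853170394897461] 85.4701 [ 570.96055091 -105.33016245] [ 571.10695452 -103.4827778 ]Traceback (most recent call last):
  File "<stdin>", line 9, in <module>
ValueError: operands could not be broadcast together with shapes (0,) (2,)
```

```bash
cat > m1.py <<'E'
from meas import *
b=cv2.imread('pics/w2.png');C=cam('wrist',np.load('T2.npy'));h=cv2.cvtColor(b,cv2.COLOR_BGR2HSV)
g=comp(cv2.inRange(h,(65,70,25),(95,255,160)),(266,215))
P=onz(C,np.argwhere(g>0)[:,::-1],.018)[:,:2]*1000; print('jig',*axis(P), P.min(0),P.max(0))
rows=[r for r in range(g.shape[0]) if g[r].sum()>20]
for nm,f in (('left',np.min),('right',np.max)):
    E=np.array([[f(np.nonzero(g[r])[0])+(.5 if f is np.max else -.5),r] for r in rows])
    Q=onz(C,E,.018)[:,:2]*1000; vx,vy,x0,y0=cv2.fitLine(Q.astype(np.float32),cv2.DIST_HUBER,0,.01,.01).ravel()
    print(nm,'az',np.degrees(np.arctan2(vy,vx))%180,'x at y=90:',x0+(90-y0)*vx/vy, Q[0],Q[-1])
x,y=169,36;k=h[y:y+150,x:x+148]; m=np.zeros(g.shape,np.uint8); m[y:y+150,x:x+148]=cv2.inRange(k,(0,0,0),(180,90,75))
m=comp(m,(245,115)); P=onz(C,np.argwhere(m>0)[:,::-1],.097)[:,:2]*1000; print('dark',*axis(P),len(P))
a=cv2.imread('pics/w1.png');C1=cam('wrist',np.load('T1.npy'));h=cv2.cvtColor(a,cv2.COLOR_BGR2HSV)
m=comp(cv2.inRange(h,(8,50,90),(32,255,255)),(290,200)); P=onz(C1,np.argwhere(m>0)[:,::-1],.042)[:,:2]*1000
c0,s,az=axis(P); print('sole',c0,s,az,P.min(0),P.max(0))
u=np.array([np.cos(np.radians(az)),np.sin(np.radians(az))]); v=np.array([u[1],-u[0]])
t=(P-c0)@u; w=(P-c0)@v
for q in range(-125,126,10):
    i=abs(t-q)<2
    if i.any(): print(q,w[i].min().round(1),w[i].max().round(1),(w[i].max()-w[i].min()).round(1))
E
python3 m1.py; python3 -c "
from h import *;print(readout.sense()['q'].round(3))"
```

```text
jig [567.55206299  68.24132538] [128.48342895507812, 349.63482666015625] 87.205605 [ 495.57704954 -108.14639869] [639.42055294 240.09463887]
left az 87.24916 x at y=90: 504.56525 [548.59611999 197.042203  ] [ 495.86160689 -101.22957158]
right az 86.83428 x at y=90: 632.7511 [638.07089673 191.83796066] [ 621.70402539 -108.18959224]
dark [602.56219482 227.52056885] [0.0, 0.0] 0.0 1
sole [ 594.15551758 -346.54602051] [91.64451599121094, 238.23495483398438] 92.53713 [ 551.90055545 -465.94160589] [ 643.14213361 -226.61702373]
-115 -31.2 4.9 36.1
-105 -38.3 20.3 58.7
-95 -43.5 28.9 72.4
-85 -45.1 36.1 81.2
-75 -45.5 43.2 88.6
-65 -44.2 43.6 87.8
-55 -43.0 43.0 86.1
-45 -40.4 43.5 83.9
-35 -38.0 41.6 79.6
-25 -36.7 38.4 75.1
-15 -33.1 35.3 68.4
-5 -30.6 28.8 59.4
5 -28.2 27.1 55.3
15 -25.8 29.0 54.8
25 -24.5 32.2 56.7
35 -22.4 34.1 56.4
45 -21.1 39.5 60.6
55 -21.2 40.1 61.3
65 -20.0 43.1 63.1
75 -17.8 43.8 61.5
85 -15.5 45.5 61.0
95 -13.2 45.0 58.3
105 -8.6 42.2 50.8
115 1.4 33.9 32.5
[ 0.087  0.448 -0.567  1.562  0.252  1.206 -0.585]
```

```bash
cat > m2.py <<'E'
from meas import *
a=cv2.imread('pics/w1.png');C1=cam('wrist',np.load('T1.npy'));h=cv2.cvtColor(a,cv2.COLOR_BGR2HSV)
m=comp(cv2.inRange(h,(8,50,90),(32,255,255)),(290,200)); px=np.argwhere(m>0)[:,::-1]
P=onz(C1,px,.044)[:,:2]*1000; Pf=onz(C1,px,.030)[:,:2]*1000
for az in (80,81.5,83,84.5):
    u=np.array([np.cos(np.radians(az)),np.sin(np.radians(az))]); v=np.array([u[1],-u[0]])
    t=P@u; w=P@v; top=t.max(); toe=(Pf@u).min()
    def e(q,f): i=abs(t-q)<1.5; return f(w[i])
    print('az',az,'heel t',top.round(1),'toe',toe.round(1),'len',(top-toe).round(1))
    L=[e(top-100+d,np.min) for d in range(-20,21,4)];Rr=[e(top-100+d,np.max) for d in range(-20,21,4)]
    print(' L',np.round(L,1),'\n R',np.round(Rr,1)); mid=(np.mean(L)+np.mean(Rr))/2
    hl=[e(top-q,np.min) for q in (40,30,50)],[e(top-q,np.max) for q in (40,30,50)]
    print(' mid world',(u*(top-100)+v*mid).round(1),'width',np.mean(Rr)-np.mean(L),'heel centre w',np.mean(hl).round(1),'mid w',mid.round(1))
b=cv2.imread('pics/w2.png');C=cam('wrist',np.load('T2.npy'))
h=cv2.cvtColor(b,cv2.COLOR_BGR2HSV)
print('strip col243',[(r,h[r,243].tolist()) for r in range(62,72)])
print('bar px',[h[y,x].tolist() for x,y in ((215,98),(230,107),(240,113),(250,120),(255,123))])
k=np.zeros(h.shape[:2],np.uint8); k[70:135,200:262]=cv2.inRange(h[70:135,200:262],(0,0,0),(180,255,75))
n,l,st,ce=cv2.connectedComponentsWithStats(k)
for i in range(1,n):
    if st[i,4]>60:
        P=onz(C,np.argwhere(l==i)[:,::-1],.097)[:,:2]*1000; print('dark',st[i],*axis(P))
E
python3 m2.py
```

```text
az 80 heel t -117.1 toe -366.0 len 248.9
 L [616.6 616.4 617.1 616.5 616.3 614.6 616.6 616.1 615.7 615.3 613.7] 
 R [675.7 672.7 670.7 670.2 670.8 670.3 670.8 670.2 670.7 670.3 669.6]
 mid world [ 596.  -325.5] width 55.20157273562927 heel centre w 641.8 mid w 643.5
az 81.5 heel t -133.8 toe -382.8 len 249.0
 L [610.3 610.  610.9 610.6 610.3 608.7 610.8 610.5 610.2 609.9 609.6] 
 R [667.8 666.2 664.5 664.1 664.7 664.2 665.  664.5 665.1 664.7 665.1]
 mid world [ 596.1 -325.5] width 54.89976363939002 heel centre w 637.5 mid w 637.6
az 83 heel t -150.5 toe -399.4 len 248.9
 L [603.5 603.3 604.3 604.1 603.9 603.7 604.7 604.5 604.2 604.  603.9] 
 R [660.9 658.  657.7 657.3 658.2 657.8 658.6 658.2 659.1 658.7 659.3]
 mid world [ 596.  -325.6] width 54.53123277935754 heel centre w 632.7 mid w 631.3
az 84.5 heel t -167.1 toe -415.6 len 248.6
 L [596.3 596.2 597.3 597.2 597.1 597.  595.7 597.9 597.9 597.8 597.6] 
 R [653.5 650.8 650.6 651.4 651.2 650.9 651.9 651.6 652.6 652.2 653.1]
 mid world [ 596.  -325.7] width 54.72607129294363 heel centre w 627.6 mid w 624.4
strip col243 [(62, [150, 2, 109]), (63, [60, 2, 113]), (64, [0, 5, 113]), (65, [30, 2, 109]), (66, [84, 12, 104]), (67, [78, 60, 128]), (68, [81, 46, 161]), (69, [90, 13, 219]), (70, [95, 7, 232]), (71, [90, 7, 232])]
bar px [[0, 0, 96], [160, 8, 97], [60, 5, 97], [15, 5, 98], [105, 5, 98]]
```

```bash
cat > m3.py <<'E'
from meas import *
b=cv2.imread('pics/w2.png');C=cam('wrist',np.load('T2.npy'));h=cv2.cvtColor(b,cv2.COLOR_BGR2HSV)
print('far end',onz(C,[243,66.5],.018)[0]*1000)
g=comp(cv2.inRange(h,(65,70,25),(95,255,160)),(266,215))
ends=[]
for col in range(215,300,8):
    r=np.nonzero(g[:,col])[0].max()+.5; ends.append(onz(C,[col,r],.018)[0,:2]*1000)
print('near end',np.round(ends,1).tolist())
for V in (104,112,120):
    k=np.zeros(h.shape[:2],np.uint8); k[75:132,205:265]=cv2.inRange(h[75:132,205:265],(0,0,0),(180,40,V))
    k=comp(k,(240,113)); P=onz(C,np.argwhere(k>0)[:,::-1],.097)[:,:2]*1000; print('bar',V,*axis(P),len(P))
    n=P-P.mean(0);w,vv=np.linalg.eigh(n.T@n);print('  pca az',np.degrees(np.arctan2(vv[1,1],vv[0,1]))%180,'mean',P.mean(0))
E
python3 m3.py
```

```text
far end [578.08902084 290.55147566  18.        ]
near end [[496.5, -102.2], [523.3, 19.6], [534.5, 19.0], [532.8, -106.0], [547.7, -77.6], [560.6, -67.6], [573.4, -56.0], [581.5, -106.8], [593.7, -105.7], [606.0, -104.5], [617.9, -108.9]]
bar 104 [577.00360107 240.62223816] [12.61552906036377, 59.77273178100586] 146.79591 826
  pca az 146.93116521017546 mean [576.60118897 240.93664682]
bar 112 [576.71447754 240.18208313] [13.697319030761719, 59.778873443603516] 146.90811 860
  pca az 146.8809044720876 mean [576.73191689 240.70532364]
bar 120 [575.37005615 238.46682739] [18.54286766052246, 60.10008239746094] 146.4127 960
  pca az 146.26388558202117 mean [576.53346977 239.91835246]
```

```bash
python3 -c "
from h import *
plan(-3.4,60.3,(-43.3,83,-143),10)"
```

```text
[0, 0, -6.03, -5.0, -8.0, 14.0, 1]
[0, 0, -6.03, -4.0, -8.0, 14.0, 1]
[0, 0, -6.03, -3.0, -9.0, 14.0, 1]
[0, 0, -6.03, -2.0, -9.0, 14.0, 1]
[0, 0, -6.03, -1.0, -9.0, 14.0, 1]
[0, 0, -6.03, -0.0, -9.0, 14.0, 1]
[0, 0, -6.03, 1.0, -9.0, 14.0, 1]
[0, 0, -6.03, 2.0, -9.0, 14.0, 1]
[0, 0, -6.03, 3.0, -9.0, 14.0, 1]
[0, 0, -6.03, 4.0, -9.0, 14.0, 1]
```

Emit:
servo_tool:
  rows:
    - [0,0,-6.03,-5,-8,14,1]
    - [0,0,-6.03,-4,-8,14,1]
    - [0,0,-6.03,-3,-9,14,1]
    - [0,0,-6.03,-2,-9,14,1]
    - [0,0,-6.03,-1,-9,14,1]

```text
t: 3.75
position: [0.5986, 0.1984, 0.2634]
tcp_rot: [3.054, 0.733, 0.0]
force: [-0.6, -0.1, 0.4]
opening: 0.0855
```

Emit:
servo_tool:
  rows:
    - [0,0,-6.03,0,-9,14,1]
    - [0,0,-6.03,1,-9,14,1]
    - [0,0,-6.03,2,-9,14,1]
    - [0,0,-6.03,3,-9,14,1]
    - [0,0,-6.03,4,-9,14,1]

```text
t: 4.25
position: [0.578, 0.2399, 0.1933]
tcp_rot: [2.758, 1.502, -0.0]
force: [0.0, -0.2, -0.4]
opening: 0.0854
```

```bash
cat >> h.py <<'E'
def to(x,y,z,az=None):
    "remaining move in tool mm (tool down) to world mm, and yaw"
    T=tool(); d=np.array([x,y,z])-T[:3,3]*1000; y0=np.degrees(np.arctan2(T[1,0],T[0,0]))
    s=readout.sense(); print('pos',(T[:3,3]*1000).round(1),'yaw',y0.round(2),'tilt',np.degrees(T[:2,2]).round(2),'tool shift',(T[:3,:3].T@d).round(1),'turn z',None if az is None else -round(az-y0,2),'F',s['force'].round(1),'M',s['torque'].round(2),'open',round(s['opening'],4),'q7',s['q'][6].round(2),'t',s['t'])
E
python3 -c "
from h import *
to(576.9,240.5,142,56.9)"
```

```text
pos [578.  239.9 193.3] yaw 57.13 tilt [ 0.02 -0.06] tool shift [-0.1 -1.3 51.3] turn z 0.23 F [ 0.  -0.2 -0.4] M [ 0.03  0.03 -0.04] open 0.0854 q7 0.12 t 4.25
```

Emit:
servo_tool:
  rows:
    - [0,0,0,0,-1,17,1]
    - [0,0,0,0,0,17,1]
    - [0,0,0,0,0,17,1]
    - [0,0,0,0,0,0,0.4]
    - [0,0,0,0,0,0,0]
  newtons: 40

```text
t: 4.75
position: [0.5768, 0.2417, 0.1425]
tcp_rot: [2.761, 1.499, -0.001]
force: [-0.1, -0.2, 0.7]
opening: 0.059
```

Emit:
servo_tool:
  rows:
    - [0,0,0,0,0,0,0]
    - [0,0,0,0,0,0,0]
    - [0,0,0,0,0,0,0]
    - [0,0,0,0,0,0,0]
    - [0,0,0,0,0,0,0]

```text
t: 5.25
position: [0.5763, 0.2414, 0.1437]
tcp_rot: [2.759, 1.499, -0.002]
force: [-2.0, -3.4, 4.8]
opening: 0.0117
```

```bash
python3 -c "
from h import *
to(576.9,240.5,142,57)"
```

```text
pos [576.3 241.4 143.7] yaw 57.03 tilt [-0.02 -0.12] tool shift [-0.5  1.   1.7] turn z 0.03 F [-2.  -3.4  4.8] M [-0.59  0.55  0.02] open 0.0117 q7 0.07 t 5.25
```

Emit:
servo_tool:
  rows:
    - [0,0,0,0,0,0,0]
    - [0,0,-5,0,0,0,0]
    - [0,0,-5,0,0,0,0]
    - [0,0,-5,0,0,0,0]
    - [0,0,-5,0,0,0,0]
  newtons: 90

```text
t: 5.75
position: [0.5762, 0.2411, 0.1439]
tcp_rot: [2.456, 1.956, -0.004]
force: [-3.2, -3.4, 6.0]
opening: 0.0105
```

Emit:
servo_tool:
  rows:
    - [0,0,-5,0,0,0,0]
    - [0,0,-5,0,0,0,0]
    - [0,0,-5,0,0,0,0]
    - [0,0,-5,0,0,0,0]
    - [0,0,-5,0,0,0,0]

```text
t: 6.25
position: [0.5762, 0.2407, 0.1439]
tcp_rot: [1.969, 2.445, -0.006]
force: [-4.2, -5.6, 8.7]
opening: 0.01
```

Emit:
servo_tool:
  rows:
    - [0,0,-5,0,0,0,0]
    - [0,0,-5,0,0,0,0]
    - [0,0,-5,0,0,0,0]
    - [0,0,0,0,0,0,0]
    - [0,0,0,0,0,0,0]

```text
t: 6.75
position: [0.5763, 0.2404, 0.1439]
tcp_rot: [1.641, 2.677, -0.007]
force: [-5.5, -5.9, 10.0]
opening: 0.0102
```

```bash
python3 -c "
from h import *
to(576.9,240.5,142,117)"
```

```text
pos [576.3 240.4 143.9] yaw 116.99 tilt [-0.05 -0.26] tool shift [-0.2  0.6  1.9] turn z -0.01 F [-5.5 -5.9 10. ] M [-1.09  0.75  0.06] open 0.0102 q7 0.97 t 6.75
```

Emit:
servo_tool:
  rows:
    - [0,0,0,0,0,0,1]
    - [0,0,0,0,0,0,1]
    - [0,0,0,0,0,0,1]
    - [0,0,0,0,0,-25,1]
    - [0,0,0,0,0,-35,1]

```text
t: 7.25
position: [0.5758, 0.2416, 0.2016]
tcp_rot: [-1.638, -2.678, 0.005]
force: [0.4, 0.5, 0.4]
opening: 0.0817
```

```bash
python3 -c "
from h import *
to(576.9,240.5,142,117)
plan(117,-80,(5,-80,130),10)"
```

```text
pos [575.8 241.6 201.6] yaw 117.09 tilt [-0.22 -0.08] tool shift [-1.5  0.7 59.6] turn z 0.09 F [0.4 0.5 0.4] M [-0.03 -0.09  0.  ] open 0.0817 q7 1.03 t 7.25
[0, 0, 8.0, -7.0, -3.0, -13.0, 1]
[0, 0, 8.0, -8.0, -2.0, -13.0, 1]
[0, 0, 8.0, -8.0, -1.0, -13.0, 1]
[0, 0, 8.0, -8.0, 0.0, -13.0, 1]
[0, 0, 8.0, -8.0, 1.0, -13.0, 1]
[0, 0, 8.0, -8.0, 2.0, -13.0, 1]
[0, 0, 8.0, -7.0, 3.0, -13.0, 1]
[0, 0, 8.0, -7.0, 4.0, -13.0, 1]
[0, 0, 8.0, -6.0, 5.0, -13.0, 1]
[0, 0, 8.0, -5.0, 6.0, -13.0, 1]
```

Emit:
servo_tool:
  rows:
    - [0,0,8,-7,-3,-13,1]
    - [0,0,8,-8,-2,-13,1]
    - [0,0,8,-8,-1,-13,1]
    - [0,0,8,-8,0,-13,1]
    - [0,0,8,-8,1,-13,1]

```text
t: 7.75
position: [0.579, 0.2023, 0.2685]
tcp_rot: [-2.463, -1.95, -0.001]
force: [1.2, 1.0, 0.3]
opening: 0.0857
```

Emit:
servo_tool:
  rows:
    - [0,0,8,-8,2,-13,1]
    - [0,0,8,-7,3,-13,1]
    - [0,0,8,-7,4,-13,1]
    - [0,0,8,-6,5,-13,1]
    - [0,0,8,-5,6,-13,1]

```text
t: 8.25
position: [0.5806, 0.1629, 0.3335]
tcp_rot: [-2.981, -0.991, -0.001]
force: [0.2, 0.2, 0.0]
opening: 0.0853
```

```bash
python3 - <<'E'
from meas import *
T=tool();np.save('T3.npy',T); b=cams.snapshot('wrist');cv2.imwrite('pics/w3.png',b)
C=cam('wrist',T);h=cv2.cvtColor(b,cv2.COLOR_BGR2HSV)
p=proj(C,[.577,.2405,.06])[0].astype(int);print(p)
x,y=max(p[0]-90,0),max(p[1]-70,0);cv2.imwrite('pics/c3.png',cv2.resize(b[y:y+140,x:x+190],None,fx=3.5,fy=3.5,interpolation=3))
to(596,-325.5,330,-8.3); plan(37,-45.3,(596-581,-325-162,0),13)
E
```

```text
[326 128]
pos [581.9 161.8 335.9] yaw 36.45 tilt [ 0.26 -0.01] tool shift [-278.2  400.4    6.1] turn z 44.75 F [ 1.4 -1.2  1.4] M [-0.02 -0.05  0.01] open 0.0854 q7 0.01 t 8.3
[0, 0, 3.48, -22.0, 31.0, -0.0, 1]
[0, 0, 3.48, -20.0, 32.0, -0.0, 1]
[0, 0, 3.48, -18.0, 33.0, -0.0, 1]
[0, 0, 3.48, -16.0, 34.0, -0.0, 1]
[0, 0, 3.48, -14.0, 35.0, -0.0, 1]
[0, 0, 3.48, -11.0, 36.0, -0.0, 1]
[0, 0, 3.48, -9.0, 36.0, -0.0, 1]
[0, 0, 3.48, -7.0, 37.0, -0.0, 1]
[0, 0, 3.48, -5.0, 37.0, -0.0, 1]
[0, 0, 3.48, -3.0, 37.0, -0.0, 1]
[0, 0, 3.48, -0.0, 37.0, -0.0, 1]
[0, 0, 3.48, 2.0, 37.0, -0.0, 1]
[0, 0, 3.48, 4.0, 37.0, -0.0, 1]
```

View pics/c3.png

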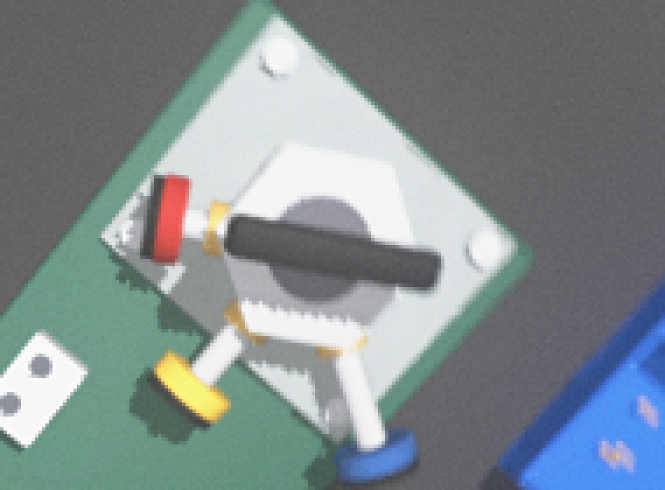

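The bar has turned and the turret has clicked over: the yellow stop at (190,385) now points down the bed, with blue to its right. Next is the sole.

Emit:
servo_tool:
  rows:
    - [0,0,3.48,-22,31,0,1]
    - [0,0,3.48,-20,32,0,1]
    - [0,0,3.48,-18,33,0,1]
    - [0,0,3.48,-16,34,0,1]
    - [0,0,3.48,-14,35,0,1]

```text
t: 8.8
position: [0.5856, -0.0266, 0.3326]
tcp_rot: [-3.095, -0.538, -0.0]
force: [-0.5, -0.5, -0.4]
opening: 0.0857
```

Emit:
servo_tool:
  rows:
    - [0,0,3.48,-11,36,6,1]
    - [0,0,3.48,-9,36,6,1]
    - [0,0,3.48,-7,37,6,1]
    - [0,0,3.48,-5,37,6,1]
    - [0,0,3.48,-3,37,6,1]

```text
t: 9.3
position: [0.592, -0.2135, 0.3022]
tcp_rot: [-3.141, -0.063, -0.0]
force: [1.0, 0.6, 0.0]
opening: 0.0854
```

Emit:
servo_tool:
  rows:
    - [0,0,3.48,0,37,10,1]
    - [0,0,3.48,2,37,10,1]
    - [0,0,3.48,4,37,10,1]
    - [0,0,0,0,0,15,1]
    - [0,0,0,0,0,15,1]

```text
t: 9.8
position: [0.5953, -0.3248, 0.2411]
tcp_rot: [-3.133, 0.226, 0.001]
force: [0.1, 0.2, 0.7]
opening: 0.0855
```

```bash
python3 - <<'E'
from meas import *
to(596,-325.5,76,-8.3)
T=tool();a=cams.snapshot('wrist');C1=cam('wrist',T);h=cv2.cvtColor(a,cv2.COLOR_BGR2HSV);cv2.imwrite('pics/w4.png',a)
m=cv2.inRange(h,(8,50,90),(32,255,255)); s0=proj(C1,[.596,-.30,.044])[0]; m=comp(m,s0); px=np.argwhere(m>0)[:,::-1]
P=onz(C1,px,.044)[:,:2]*1000
for az in (81,81.7,82.4):
    u=np.array([np.cos(np.radians(az)),np.sin(np.radians(az))]); v=np.array([u[1],-u[0]]); t=P@u; w=P@v; top=t.max()
    L=[w[abs(t-q)<1].min() for q in top-100+np.arange(-12,21,4)];Rr=[w[abs(t-q)<1].max() for q in top-100+np.arange(-12,21,4)]
    mid=(np.mean(L)+np.mean(Rr))/2; print(az,np.round(L,1),np.round(Rr,1),'mid',(u*(top-100)+v*mid).round(1))
E
```

```text
pos [ 595.3 -324.8  241.1] yaw -8.24 tilt [-0.03  0.04] tool shift [  0.9   0.7 165.1] turn z 0.06 F [0.1 0.2 0.7] M [ 0.06 -0.01 -0.01] open 0.0855 q7 0.07 t 9.8
81 [612.7 612.7 612.8 612.8 612.9 612.  612.1 612.1 612.2] [665.5 663.5 663.4 664.1 665.7 663.7 668.  667.9 665.9] mid [ 594.7 -329. ]
81.7 [609.6 609.7 609.8 609.9 610.  609.2 609.3 609.4 609.5] [662.5 660.5 660.4 661.2 662.8 660.9 665.3 663.4 663.2] mid [ 594.7 -329.1]
82.4 [606.5 606.6 606.8 606.  607.1 606.3 606.5 606.6 606.8] [659.3 657.5 657.4 658.2 659.9 658.1 662.4 660.6 660.5] mid [ 594.7 -329. ]
```

Emit:
servo_tool:
  rows:
    - [0,0,0,0,2,40,1]
    - [0,0,0,0,0,45,1]
    - [0,0,0,0,0,45,1]
    - [0,0,0,0,0,25,1]
    - [0,0,0,0,0,10,1]

```text
t: 10.35
position: [0.5941, -0.3229, 0.0745]
tcp_rot: [-3.131, 0.218, 0.008]
force: [-0.8, 0.8, -0.1]
opening: 0.0854
```

Emit:
servo_tool:
  rows:
    - [0,0,0,0,0,0,0.5]
    - [0,0,0,0,0,0,0.3]
    - [0,0,0,0,0,0,0.2]
    - [0,0,0,0,0,0,0.2]
    - [0,0,0,0,0,0,0.2]
  newtons: 60

```text
t: 10.85
position: [0.5966, -0.3259, 0.0803]
tcp_rot: [3.132, -0.224, 0.006]
force: [-0.1, 1.1, 6.2]
opening: 0.0512
```

```bash
python3 -c "
from h import *
to(596,-325.5,76,-8.3)"
```

```text
pos [ 596.6 -325.9   80.3] yaw -8.17 tilt [ 0.22 -0.08] tool shift [-0.7 -0.3  4.3] turn z 0.13 F [-0.1  1.1  6.2] M [ 0.14  0.15 -0.  ] open 0.0512 q7 -0.0 t 10.85
```

Emit:
servo_tool:
  rows:
    - [0,0,0,0,0,-10,0.2]
    - [0,0,0,0,0,-20,0.2]
    - [0,0,0,0,0,-30,0.2]
    - [0,0,0,0,0,-30,0.2]
    - [0,0,0,0,0,-10,0.2]
  newtons: 90

```text
t: 11.35
position: [0.5963, -0.3263, 0.1816]
tcp_rot: [3.131, -0.224, 0.008]
force: [0.7, 0.1, -2.0]
opening: 0.0505
```

```bash
python3 - <<'E'
from h import *
to(596,-325.5,176,-8.3)
T=tool(); b=cams.snapshot('wrist');cv2.imwrite('pics/w5.png',b);c=cams.snapshot('side');e=cams.snapshot('scene')
f=lambda n:cam(n)
o=np.zeros((560,800,3),np.uint8); o[:300,:400]=cv2.resize(b,(400,300))
for i,(im,n) in enumerate(((c,'side'),(e,'scene'))):
    p=proj(cam(n),[.596,-.325,.1])[0].astype(int); k=cv2.resize(im[p[1]-40:p[1]+35,p[0]-57:p[0]+57],(395,260),interpolation=3)
    if i==0: o[:260,404:799]=k
    else: o[300:560,404:799]=k
cv2.imwrite('pics/c4.png',o)
E
```

```text
pos [ 596.3 -326.3  181.6] yaw -8.19 tilt [ 0.28 -0.15] tool shift [-0.5 -0.8  5.6] turn z 0.11 F [ 0.7  0.1 -2. ] M [ 0.02 -0.07  0.01] open 0.0505 q7 0.04 t 11.35
```

View pics/c4.png

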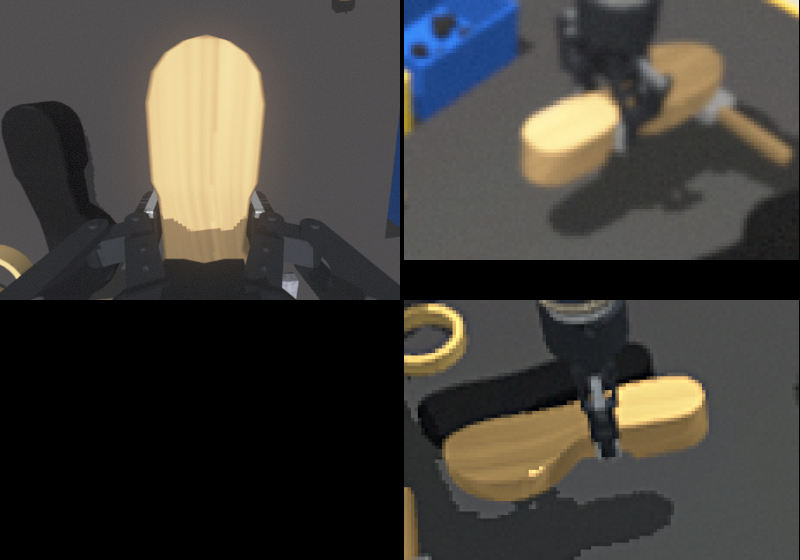

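The sole is held level, heel forward, with the pads on its waist. Next I'll work out the heel offset in the tool frame and the placing move.

```bash
python3 - <<'E'
from meas import *
T=tool();C=cam('wrist',T);b=cv2.imread('pics/w5.png');h=cv2.cvtColor(b,cv2.COLOR_BGR2HSV)
m=comp(cv2.inRange(h,(8,50,90),(32,255,255)),(290,150));px=np.argwhere(m>0)[:,::-1]
P=onz(C,px,T[2,3]-.0803+.046); L=(P-T[:3,3])@T[:3,:3]*1000
print('heel end tool y',L[:,1].min()); 
for q in range(-105,-35,8):
    w=L[abs(L[:,1]-q)<1.5,0]
    if len(w):print(q,w.min().round(1),w.max().round(1),((w.min()+w.max())/2).round(1))
az=np.radians(87.05);u=np.array([np.cos(az),np.sin(az)]);v=np.array([u[1],-u[0]]);O=np.array([568.9,91]);np.save('jig.npy',[O,u,v])
g=O-32*u+4*v; print('mid target',g)
T=tool();plan(-8.2,5.25,(*(g-T[:2,3]*1000),0),10)
E
```

```text
heel end tool y -95.27137331810977
-89 -18.8 18.3 -0.2
-81 -24.9 24.5 -0.2
-73 -27.1 26.4 -0.4
-65 -28.4 27.8 -0.3
-57 -28.5 27.7 -0.4
-49 -28.5 27.6 -0.5
-41 -28.7 27.5 -0.6
mid target [571.24783634  58.83654769]
[0, 0, -0.53, -8.0, -38.0, -0.0, 1]
[0, 0, -0.53, -7.0, -38.0, -0.0, 1]
[0, 0, -0.53, -7.0, -38.0, -0.0, 1]
[0, 0, -0.53, -7.0, -38.0, -0.0, 1]
[0, 0, -0.53, -6.0, -38.0, -0.0, 1]
[0, 0, -0.53, -6.0, -38.0, -0.0, 1]
[0, 0, -0.53, -6.0, -38.0, -0.0, 1]
[0, 0, -0.53, -5.0, -38.0, -0.0, 1]
[0, 0, -0.53, -5.0, -38.0, -0.0, 1]
[0, 0, -0.53, -5.0, -38.0, -0.0, 1]
```

Emit:
servo_tool:
  rows:
    - [0,0,-0.53,-4,-19,0,0.2]
    - [0,0,-0.53,-7,-38,0,0.2]
    - [0,0,-0.53,-7,-38,0,0.2]
    - [0,0,-0.53,-7,-38,0,0.2]
    - [0,0,-0.53,-6,-38,0,0.2]

```text
t: 12.0
position: [0.5836, -0.1492, 0.176]
tcp_rot: [-3.137, 0.149, 0.006]
force: [0.6, -0.3, -2.3]
opening: 0.0509
```

Emit:
servo_tool:
  rows:
    - [0,0,-0.53,-6,-38,0,0.2]
    - [0,0,-0.53,-6,-38,0,0.2]
    - [0,0,-0.53,-6,-38,0,0.2]
    - [0,0,-0.53,-5,-38,0,0.2]
    - [0,0,-0.53,-5,-38,0,0.2]

```text
t: 12.5
position: [0.5701, 0.0419, 0.1762]
tcp_rot: [-3.141, 0.076, 0.006]
force: [0.1, 0.1, -2.0]
opening: 0.0509
```

Emit:
servo_tool:
  rows:
    - [0,0,0,-3,-14,0,0.2]
    - [0,0,0,0,0,15,0.2]
    - [0,0,0,0,0,15,0.2]
    - [0,0,0,0,0,0,0.2]
    - [0,0,0,0,0,0,0.2]

```text
t: 13.0
position: [0.5695, 0.0515, 0.1465]
tcp_rot: [3.139, -0.083, -0.004]
force: [0.4, -0.2, -2.4]
opening: 0.0506
```

```bash
python3 - <<'E'
from h import *
O,u,v=np.load('jig.npy'); g=O-32*u+4*v; to(*g,98.3,-2.95)
p=tool()[:2,3]*1000-O; print('TCP in jig',p@v,p@u)
T=tool();b=cams.snapshot('wrist');cv2.imwrite('pics/w6.png',cv2.resize(b[:300],(800,428)))
E
```

```text
pos [569.5  51.5 146.5] yaw -3.04 tilt [-0.15 -0.06] tool shift [ 1.5 -7.5 48.2] turn z -0.09 F [ 0.4 -0.2 -2.4] M [0.02 0.01 0.03] open 0.0506 q7 -0.54 t 13.0
TCP in jig 2.582947316397529 -39.43063553604119
```

View pics/w6.png

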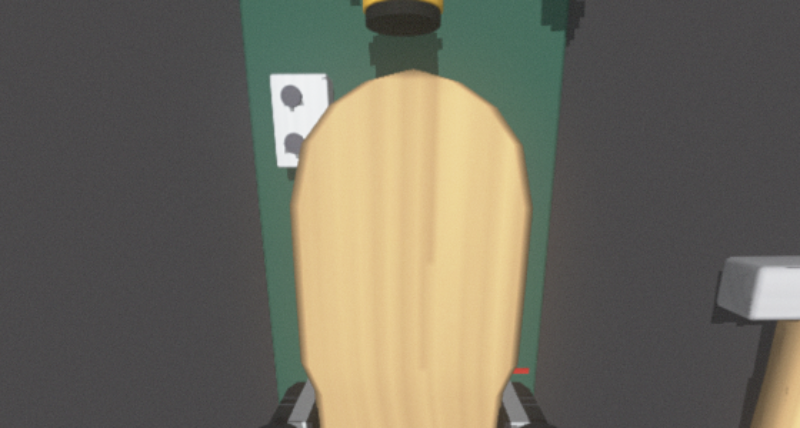

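Emit:
servo_tool:
  rows:
    - [0,0,0,2.5,0,10,0.2]
    - [0,0,0,0,0,14,0.2]
    - [0,0,0,0,0,12,0.2]
    - [0,0,0,0,0,4,0.2]
    - [0,0,0,0,0,2,0.2]

```text
t: 13.55
position: [0.5719, 0.0534, 0.1048]
tcp_rot: [3.14, -0.079, -0.003]
force: [-0.1, 0.7, -3.4]
opening: 0.0508
```

Emit:
servo_tool:
  rows:
    - [0,0,0,0,0,1.5,0.2]
    - [0,0,0,0,0,1,0.2]
    - [0,0,0,0,0,1,0.2]
    - [0,0,0,0,0,0,0.2]
    - [0,0,0,0,0,0,0.2]

```text
t: 14.05
position: [0.5725, 0.0534, 0.1026]
tcp_rot: [3.141, -0.079, 0.001]
force: [0.7, 0.3, -1.8]
opening: 0.0508
```

```bash
cat > j.py <<'E'
from h import *
O,u,v=np.load('jig.npy'); to(*O,98.3,-2.95)
p=tool()[:2,3]*1000-O; F=readout.sense()['force'][:2]; print('TCP in jig',p@v,p@u,'F jig x,y',F@v,F@u)
E
python3 j.py
```

```text
pos [572.5  53.4 102.6] yaw -2.88 tilt [ 0.03 -0.01] tool shift [ -5.5 -37.4   4.3] turn z 0.07 F [ 0.7  0.3 -1.8] M [ 0.06 -0.   -0.01] open 0.0508 q7 -0.58 t 14.05
TCP in jig 5.537651673360828 -37.36749344265078 F jig x,y 0.6934758409028228 0.28781409539973624
```

Emit:
servo_tool:
  rows:
    - [0,0,0,0,0,1,0.2]
    - [0,0,0,0,0,1,0.2]
    - [0,0,0,0,0,0.5,0.2]
    - [0,0,0,0,0,0,0.2]
    - [0,0,0,0,0,0,0.2]

```text
t: 14.55
position: [0.5724, 0.0534, 0.0999]
tcp_rot: [3.141, -0.079, -0.0]
force: [-1.0, -0.3, -2.6]
opening: 0.0511
```

```bash
python3 j.py
```

```text
pos [572.4  53.4  99.9] yaw -2.88 tilt [-0. -0.] tool shift [ -5.4 -37.4   1.6] turn z 0.07 F [-1.  -0.3 -2.6] M [0.07 0.05 0.01] open 0.0511 q7 -0.58 t 14.55
TCP in jig 5.40459114774418 -37.355426849964594 F jig x,y -0.933387414972999 -0.3522913927035873
```

Emit:
servo_tool:
  rows:
    - [0,0,0,0,0,0.5,0.2]
    - [0,0,0,0,0,0.5,0.2]
    - [0,0,0,0,0,0.5,0.2]
    - [0,0,0,0,0,0.5,0.2]
    - [0,0,0,0,0,0,0.2]

```text
t: 15.05
position: [0.5724, 0.0534, 0.0985]
tcp_rot: [3.14, -0.079, 0.0]
force: [-2.6, -0.3, 5.0]
opening: 0.0508
```

```bash
python3 j.py
```

```text
pos [572.4  53.4  98.5] yaw -2.88 tilt [ 0.02 -0.03] tool shift [ -5.4 -37.3   0.2] turn z 0.07 F [-2.6 -0.3  5. ] M [-0.1   0.37 -0.03] open 0.0508 q7 -0.58 t 15.05
TCP in jig 5.456188350080748 -37.34254250247037 F jig x,y -2.58067050580842 -0.3936185306634658
```

Emit:
servo_tool:
  rows:
    - [0,0,0,0,0,-0.5,0.2]
    - [0,0,0,-1,0,0,0.2]
    - [0,0,0,-1,0,0,0.2]
    - [0,0,0,-1,0,0,0.2]
    - [0,0,0,0,0,0,0.2]

```text
t: 15.55
position: [0.5696, 0.0536, 0.0985]
tcp_rot: [-3.14, 0.079, -0.001]
force: [1.4, 0.2, -1.2]
opening: 0.0507
```

```bash
python3 j.py
```

```text
pos [569.6  53.6  98.5] yaw -2.87 tilt [0.04 0.01] tool shift [ -2.5 -37.3   0.2] turn z 0.08 F [ 1.4  0.2 -1.2] M [-0.1  -0.29  0.05] open 0.0507 q7 -0.58 t 15.55
TCP in jig 2.59898316688592 -37.302541357548044 F jig x,y 1.3516129227890428 0.30591077170814385
```

Emit:
servo_tool:
  rows:
    - [0,0,0,-0.7,0,0,0.2]
    - [0,0,0,-0.7,0,0,0.2]
    - [0,0,0,0,0,0,0.2]
    - [0,0,0,0,0,0,0.2]
    - [0,0,0,0,0,0,0.2]

```text
t: 16.05
position: [0.5686, 0.0537, 0.0986]
tcp_rot: [-3.14, 0.078, -0.002]
force: [3.7, -0.5, -1.9]
opening: 0.0507
```

Emit:
servo_tool:
  rows:
    - [0,0,0,-0.5,0,0,0.2]
    - [0,0,0,0,0,0,0.2]
    - [0,0,0,0,0,0,0.2]
    - [0,0,0,0,0,0,0.2]
    - [0,0,0,0,0,0,0.2]

```text
t: 16.55
position: [0.5685, 0.0537, 0.0987]
tcp_rot: [-3.14, 0.078, -0.004]
force: [5.3, 0.3, -2.2]
opening: 0.0508
```

```bash
python3 j.py
```

```text
pos [568.5  53.7  98.7] yaw -2.83 tilt [0.14 0.02] tool shift [ -1.4 -37.3   0.4] turn z 0.12 F [ 5.3  0.3 -2.2] M [ 0.02 -1.2   0.54] open 0.0508 q7 -0.58 t 16.55
TCP in jig 1.4859303183763153 -37.26569685105918 F jig x,y 5.266200859334433 0.5797560344734666
```

Emit:
servo_tool:
  rows:
    - [0,0,-0.4,0,0,0,0.2]
    - [0,0,-0.3,0,0,0,0.2]
    - [0,0,0,0,0,0,0.2]
    - [0,0,0,0,0,0,0.2]
    - [0,0,0,0,0,0,0.2]

```text
t: 17.05
position: [0.5676, 0.054, 0.0986]
tcp_rot: [-3.141, 0.059, -0.001]
force: [3.3, 1.6, -1.7]
opening: 0.0506
```

```bash
python3 j.py
```

```text
pos [567.6  54.   98.6] yaw -2.17 tilt [0.03 0.03] tool shift [ -0.1 -37.    0.3] turn z 0.78 F [ 3.3  1.6 -1.7] M [ 0.19 -0.96  0.24] open 0.0506 q7 -0.57 t 17.05
TCP in jig 0.6505066028149806 -37.03317539956352 F jig x,y 3.1885378013409764 1.79425042465704
```

Emit:
servo_tool:
  rows:
    - [0,0,-0.4,0,0,0,0.2]
    - [0,0,0,-0.5,0,0,0.2]
    - [0,0,0,0,0,0,0.2]
    - [0,0,0,0,0,0,0.2]
    - [0,0,0,0,0,0,0.2]

```text
t: 17.55
position: [0.5673, 0.0537, 0.0985]
tcp_rot: [-3.141, 0.05, -0.001]
force: [4.6, 0.7, -1.8]
opening: 0.0507
```

```bash
python3 j.py
```

```text
pos [567.3  53.7  98.5] yaw -1.81 tilt [0.04 0.01] tool shift [  0.5 -37.4   0.2] turn z 1.14 F [ 4.6  0.7 -1.8] M [ 0.27 -1.08 -0.2 ] open 0.0507 q7 -0.57 t 17.55
TCP in jig 0.2772909558226016 -37.36648975787 F jig x,y 4.568188906899701 0.9721050039142273
```

Emit:
servo_tool:
  rows:
    - [0,0,0,0.3,0,0,0.2]
    - [0,0,0,0,-4,0,0.2]
    - [0,0,0,0,-4,0,0.2]
    - [0,0,0,0,-4,0,0.2]
    - [0,0,0,0,0,0,0.2]

```text
t: 18.05
position: [0.5685, 0.0634, 0.0986]
tcp_rot: [3.138, -0.053, 0.002]
force: [6.2, -3.4, 0.1]
opening: 0.0511
```

```bash
python3 j.py
```

```text
pos [568.5  63.4  98.6] yaw -1.93 tilt [ 0.06 -0.17] tool shift [ -0.5 -27.6   0.2] turn z 1.02 F [ 6.2 -3.4  0.1] M [-0.59 -1.28 -0.31] open 0.0511 q7 -0.59 t 18.05
TCP in jig 1.0385268252543103 -27.54464168478581 F jig x,y 6.346663215769161 -3.100925720015741
```

Emit:
servo_tool:
  rows:
    - [0,0,0,0.7,0,0,0.2]
    - [0,0,0,0.1,-3,0,0.2]
    - [0,0,0,0.1,-3,0,0.2]
    - [0,0,0,0,-2,0,0.2]
    - [0,0,0,0,0,0,0.2]

```text
t: 18.55
position: [0.5691, 0.0716, 0.0985]
tcp_rot: [3.138, -0.052, -0.0]
force: [4.0, -3.0, 3.0]
opening: 0.0511
```

```bash
python3 j.py
```

```text
pos [569.1  71.6  98.5] yaw -1.9 tilt [-0.01 -0.17] tool shift [ -0.8 -19.4   0.2] turn z 1.05 F [ 4. -3.  3.] M [-0.51 -1.02 -0.24] open 0.0511 q7 -0.6 t 18.55
TCP in jig 1.1804245824027806 -19.351472138908868 F jig x,y 4.150833823987243 -2.777975847613867
```

Emit:
servo_tool:
  rows:
    - [0,0,0,0.3,0,-0.3,0.2]
    - [0,0,0,0,-1.5,0,0.2]
    - [0,0,0,0,-1.5,0,0.2]
    - [0,0,0,0,0,0,0.2]
    - [0,0,0,0,0,0,0.2]

```text
t: 19.05
position: [0.5693, 0.0749, 0.0985]
tcp_rot: [3.139, -0.052, -0.001]
force: [4.3, -3.5, 0.0]
opening: 0.0507
```

```bash
python3 j.py
```

```text
pos [569.3  74.9  98.5] yaw -1.88 tilt [-0.03 -0.13] tool shift [ -1.  -16.1   0.2] turn z 1.07 F [ 4.3 -3.5  0. ] M [-0.52 -1.04 -0.24] open 0.0507 q7 -0.61 t 19.05
TCP in jig 1.2505092989641704 -16.040471416753768 F jig x,y 4.472487843332184 -3.2843412869099025
```

Emit:
servo_tool:
  rows:
    - [0,0,0,0.4,0,0,0.2]
    - [0,0,0,0,-1,0,0.2]
    - [0,0,0,0,-1,0,0.2]
    - [0,0,0,0,-1,0,0.2]
    - [0,0,0,0,0,0,0.2]

```text
t: 19.55
position: [0.5696, 0.0792, 0.0985]
tcp_rot: [3.14, -0.049, -0.001]
force: [3.8, -3.4, -1.2]
opening: 0.0507
```

```bash
python3 j.py
```

```text
pos [569.6  79.2  98.5] yaw -1.79 tilt [-0.02 -0.05] tool shift [ -1.1 -11.8   0.2] turn z 1.16 F [ 3.8 -3.4 -1.2] M [-0.69 -0.95 -0.25] open 0.0507 q7 -0.61 t 19.55
TCP in jig 1.3485221842149226 -11.751972542010687 F jig x,y 3.968391212707335 -3.2145910576358343
```

```bash
python3 - <<'E'
from h import *
b=cams.snapshot('wrist');cv2.imwrite('pics/w7.png',b);cv2.imwrite('pics/c7.png',cv2.resize(b[:290],(800,414)))
E
```

```text
(no output)
```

View pics/c7.png

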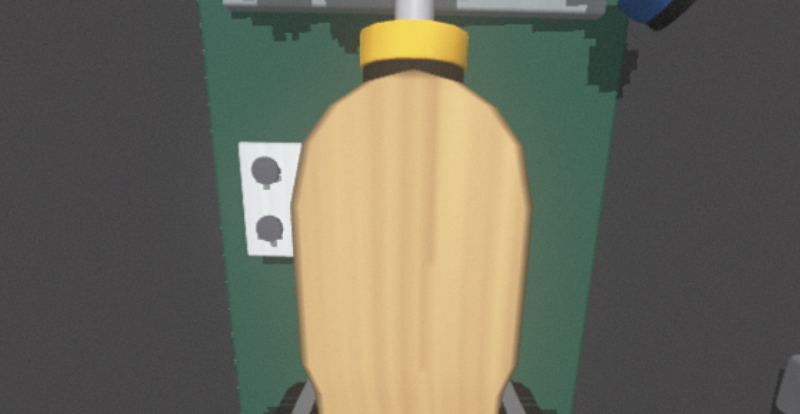

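The heel is right at the yellow pad's black rubber face at (414,75), centred on it and lying along the fence. Now I'll push gently.

Emit:
servo_tool:
  rows:
    - [0,0,0,0.2,-1,0,0.2]
    - [0,0,0,0,-1,0,0.2]
    - [0,0,0,0,0,0,0.2]
    - [0,0,0,0,0,0,0.2]
    - [0,0,0,0,0,0,0.2]

```text
t: 20.1
position: [0.5697, 0.08, 0.0986]
tcp_rot: [3.138, -0.05, -0.002]
force: [2.7, -6.1, 1.2]
opening: 0.0511
```

```bash
python3 j.py
```

```text
pos [569.7  80.   98.6] yaw -1.83 tilt [-0.07 -0.15] tool shift [ -1.2 -10.9   0.2] turn z 1.12 F [ 2.7 -6.1  1.2] M [-1.03 -0.79 -0.2 ] open 0.0511 q7 -0.61 t 20.1
TCP in jig 1.374875077683684 -10.921472874647446 F jig x,y 3.0264127850201388 -5.993246819498486
```

Emit:
servo_tool:
  rows:
    - [0,0,0,0.2,-1,0,0.2]
    - [0,0,0,0,-1,0,0.2]
    - [0,0,0,0,-1,0,0.2]
    - [0,0,0,0,0,0,0.2]
    - [0,0,0,0,0,0,0.2]

```text
t: 20.6
position: [0.5698, 0.0814, 0.0986]
tcp_rot: [3.136, -0.052, -0.003]
force: [2.7, -9.5, 5.7]
opening: 0.0505
```

```bash
python3 j.py
```

```text
pos [569.8  81.4  98.6] yaw -1.89 tilt [-0.13 -0.3 ] tool shift [-1.2 -9.6  0.2] turn z 1.06 F [ 2.7 -9.5  5.7] M [-1.54 -0.52 -0.13] open 0.0505 q7 -0.62 t 20.6
TCP in jig 1.3911466693876113 -9.560444101688706 F jig x,y 3.2043774159225022 -9.353688850290046
```

Emit:
servo_tool:
  rows:
    - [0.3,0,0,0,0,0,0.2]
    - [0,0,0,0,-1,0,0.2]
    - [0,0,0,0,-1,0,0.2]
    - [0,0,0,0,0,0,0.2]
    - [0,0,0,0,0,0,0.2]

```text
t: 21.1
position: [0.5698, 0.0821, 0.0986]
tcp_rot: [3.139, -0.053, -0.004]
force: [1.3, -12.6, 6.0]
opening: 0.0514
```

```bash
python3 j.py
```

```text
pos [569.8  82.1  98.6] yaw -1.92 tilt [-0.16 -0.12] tool shift [-1.2 -8.9  0.3] turn z 1.03 F [  1.3 -12.6   6. ] M [-2.22 -0.58 -0.15] open 0.0514 q7 -0.62 t 21.1
TCP in jig 1.3767403484130254 -8.88371817220369 F jig x,y 1.903322872976132 -12.479159042012508
```

Emit:
servo_tool:
  rows:
    - [0,0,0,0,0,-0.5,0.2]
    - [0,0,0,0,-1,0,0.2]
    - [0,0,0,0,-1,0,0.2]
    - [0,0,0,0,0,0,0.2]
    - [0,0,0,0,0,0,0.2]

```text
t: 21.6
position: [0.5698, 0.083, 0.0986]
tcp_rot: [3.138, -0.054, -0.005]
force: [1.3, -13.1, 3.2]
opening: 0.051
```

```bash
python3 j.py
```

```text
pos [569.8  83.   98.6] yaw -1.98 tilt [-0.19 -0.19] tool shift [-1.2 -8.   0.3] turn z 0.97 F [  1.3 -13.1   3.2] M [-2.44 -0.69 -0.23] open 0.051 q7 -0.62 t 21.6
TCP in jig 1.3478909923679105 -7.9315614125802325 F jig x,y 2.0043140195462272 -13.05527341917104
```

Emit:
servo_tool:
  rows:
    - [0.1,0,0,0,0,-0.4,0.2]
    - [0,0,0,0,-1,0,0.2]
    - [0,0,0,0,-0.5,0,0.2]
    - [0,0,0,0,0,0,0.2]
    - [0,0,0,0,0,0,0.2]

```text
t: 22.1
position: [0.5699, 0.0837, 0.0987]
tcp_rot: [3.138, -0.055, -0.006]
force: [2.8, -14.4, 1.7]
opening: 0.0506
```

Emit:
servo_tool:
  rows:
    - [0,0,0,0,0,0,0.2]
    - [0,0,0,0,0,0,0.2]
    - [0,0,0,0,0,0,0.2]
    - [0,0,0,0,0,0,0.2]
    - [0,0,0,0,0,0,0.2]

```text
t: 22.6
position: [0.5699, 0.0836, 0.0987]
tcp_rot: [3.138, -0.055, -0.006]
force: [2.0, -15.0, 2.0]
opening: 0.0511
```

```bash
python3 j.py; python3 - <<'E'
from h import *
T=tool();b=cams.snapshot('wrist');C=cam('wrist',T);cv2.imwrite('pics/w8.png',b)
e=cams.snapshot('scene');s=cams.snapshot('side');o=np.zeros((600,800,3),np.uint8)
o[:290,:560]=b[:290]
for i,(im,n) in enumerate(((e,'scene'),(s,'side'))):
    p=proj(cam(n),[.57,.1,.05])[0].astype(int); o[300:600,i*400:i*400+400]=cv2.resize(im[p[1]-45:p[1]+45,p[0]-60:p[0]+60],(400,300),interpolation=3)
cv2.imwrite('pics/c8.png',o)
h=cv2.cvtColor(b,cv2.COLOR_BGR2HSV); O,u,v=np.load('jig.npy')
h7=cv2.imread('pics/w7.png');
m=cv2.inRange(h[:60,200:380],(20,130,130),(32,255,255)); ys,xs=np.nonzero(m); xs+=200
P=(onz(C,np.c_[xs,ys],.056)[:,:2]*1000-O); print('yellow rim jig y',(P@u).min(),(P@u).max(),'x',(P@v).min(),(P@v).max())
E
```

```text
pos [569.9  83.6  98.7] yaw -2.01 tilt [-0.22 -0.15] tool shift [-1.2 -7.3  0.4] turn z 0.94 F [  2. -15.   2.] M [-2.76 -0.8  -0.2 ] open 0.0511 q7 -0.62 t 22.6
TCP in jig 1.3413478469868587 -7.306307166299196 F jig x,y 2.777373070892502 -14.907214608609912
yellow rim jig y 89.33786006773745 99.246900190872 x -12.34218962972927 11.69035758934763
```

View pics/c8.png

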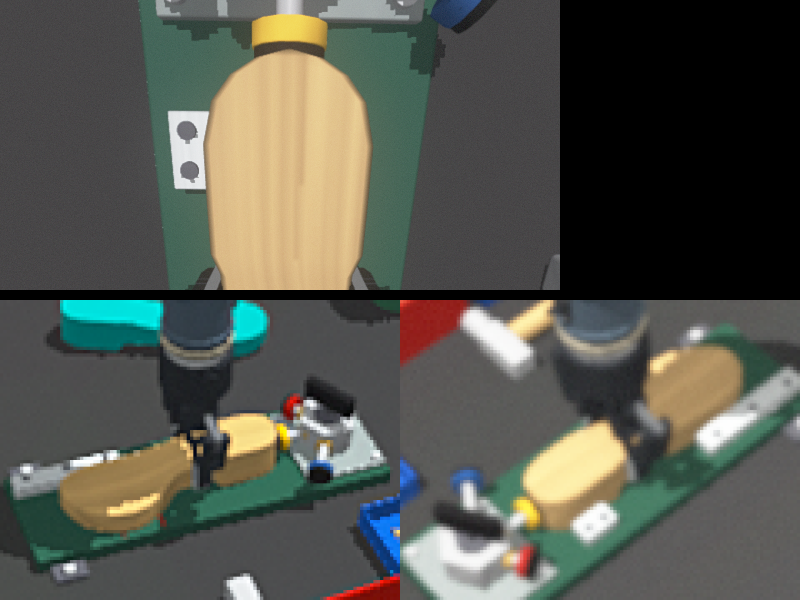

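```bash
python3 -c "
from plant import order,readout
s=readout.sense();print(s['force'],s['t']);print(order.job_done())"
```

```text
[  2.34865561 -13.91793919   1.22763634] 22.75
the job is handed in; nothing more can be done
None
```

I handed the job in at t = 22.75 s with the arm still gripping the wooden sole and pushing its heel against the yellow stop.

- **Turret:** I turned it one click anticlockwise by the black bar. The wrist pictures show the yellow stop facing straight down the bed, with no twist left in the bar before I let go.
- **Sole:** It lies flat on the bed, heel on the yellow pad and centred on it. It touches the fence at both ball and heel with about 2–3 N.
- **Push:** The wrist reads 14–15 N along the bed, varying by about 0.5 N. Taking off roughly 2 N of friction leaves an estimated 12–13 N on the stop, and the pushing force never read above about 15 N.

**Checks that disagreed:**
- **Stop force:** The yellow pad looks only 4–5 mm compressed in the camera, which means 8–10 N. That is lower than the wrist estimate but still inside 8–18 N.
- **Jig direction:** The fence runs about 1° off the direction I measured from the pictures. I turned the sole by feel until it sat flush.
- **Downward load:** While pushing, the sole at first bore on the bed with about 8 N. I eased that to about 4 N before handing in.

I moved nothing else on the bench.

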